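Proof-load a clamp spring: latch the hold lever, draw the sprung slide to the green band

ROBOT

A 6-joint arm with a two-finger parallel gripper is mounted at the origin on the work surface. World frame = base frame: x ahead of the robot, y to its left, z up, the work surface at z = 0. Lengths are in m, angles in rad, forces in N, time in s.
With the tool pointing down it reaches from about 0.375 to 0.9 m from the base axis. Payload 3.1 kg.
Tool frame: the origin (TCP) lies midway between the tips of the shut fingers; the grasp point (between the pads) lies 19 mm behind it; z points along the fingers, y is the line along which they close (so a half turn about z gives the same grasp; the last joint's range is limited). The gripper opens to 87 mm and grips with 3 to 60 N. Pads are 19 mm wide; open, the fingers measure 117 mm over their backs; the gripper's body (75 mm by 190 mm) begins 51 mm behind the grasp point.
Start: joints at [0.942, 0.527, 1.433, -0, 1.181, -0.178], TCP at [0.272, 0.563, 0.223] pointing down, gripper open.
Joint ranges: [-3.08, 3.08], [-0.75, 2.2], [0.22, 2.44], [-1.43, 4.57], [0, 2.65], [-2.85, 2.85]. Speed limits (rad/s): [2.79, 2.79, 3.14, 3.14, 3.14, 3.14].

INTERFACE

Orientations are given as a unit quaternion [x, y, z, w].
In Python, from rig import robot gives the robot as it stands. The module is installed in compiled form; this text tells all that it offers.
- The arm moves only by the tool play_rows, never from a script. Its arguments are lists of equal length, an entry for each row: "gripper": the closure, from -1 (fully open) to 1 (shut); "delta_pos": the shift along the tool's x, y, z in cm, a list of three; "turn": the turn, a rotation vector about the tool's x, y, z in rad, a list of three. A call has 1 to 12 rows; each row is the pose to reach, as a shift and turn from the pose commanded when the call began, along the tool's axes at that moment; what a row does not reach only later rows make up. A row lasts 1/8 s, in which the tool goes at most 62.5 mm and 10.7 degrees, less where a joint would pass 70% of its speed; a pose out of reach is approached as far as the arm can. A call with a gripper value outside its range is refused whole. The fingers move at their own pace and stop on an object; "squeeze" is the grip in N (left out, the last holds). Time passes only in rows, so rows that repeat a pose let the fingers close. It gives the time, the measured TCP pose, the force, the opening and the grip force at its end, in the units of the state.
- robot.get_obs(): the state, without advancing time (a new reading comes with each control period).
- robot.camera(name): name is "scene" or "top" or "wrist"; returns a dict with "color" (420x560x3 uint8, red, green, blue), "vfov" (degrees; the focal length in pixels is half the picture's height over the tangent of half this angle, whatever the lens; pixels are square), "cx", "cy" (the principal point, pixels), "R" (3x3) and "t" (3): a world point X has camera coordinates R X + t. Camera axes: x right, y down, z forward; pixel columns grow to the right and rows downward; lengths in m; the calibration is good to about 2 mm. A picture is of the moment at which its call begins. There is no depth.
- robot.hand_in(): hands the job in; it is judged then, once.
The state is a dict: "time": time; "q": joint angles; "joint_velocities": joint speeds; "joint_torque": joint torques, N m; "position": TCP position; "tool_rot": TCP orientation; "ft_force": force on the tool from outside, world axes, zero at the start; "moment": the same for the moment, N m; "grip_width": finger opening in m; "grip_force": force on a finger pad.
Only numpy, scipy, OpenCV 4.12 (cv2) and the standard library are available. Lean on these libraries where they do the work, as an engineer would, in place of code of your own. Each camera call takes 0.05 s, during which the arm holds its last target. There are 200 camera calls.

TASK

A clamp spring in the blue proof-loader has to be left stretched. Press the sprung lever with the round yellow pad down until it snaps over and stays down, so that the ratchet is engaged; then pull the red handle straight out, away from under the clear shield, until the pointer is over the green band without drawing it past the band, and let go so that the ratchet holds the pointer within the band. Leave the bottle, the beaker and the white jar where they stand.

Things in the scene. Friction and masses are not known exactly. Their poses are not given: they have to be found in the camera images.
- proof_loader: spring proof-loader fixed to the bench, blue base plate 300 x 200 x 20 mm (x -150 to 150, y -82 to 118 mm). Origin on the bench under the slide's axis, +x towards the spring barrel at its back, +y towards the hold lever; the slide is pulled out along -x. The clear shield overhangs the red handle from behind: no room for a tool held upright, lean it 30 to 45 degrees with the fingertips towards +x
- shield_edge (a point): middle of the orange front lower edge of the clear shield plate, 182 mm above the bench, 4 mm behind the centre of the red handle at home. The plate is 114 mm deep (towards +x), 124 mm wide (y), 5 mm thick, on two posts 106 mm behind this edge; axes as proof_loader
- pull_handle (a point): grip point on the red upright pull handle of the slide, 18 mm (x) x 26 mm (y), from 40 to 106 mm above the bench; the point is on its centre line, 88 mm above the bench. Grip it across its 26 mm; 40 mm is free to each side above 50 mm height. Axes as proof_loader
- draw_slide (a joint): draw of the slide in m: 0 home, at most 0.105, towards proof_loader -x. A spring pulls it home: 3 N at 0, 8.5 N at 0.09. With the hold lever down a ratchet of 7 mm pitch adds about 4 N, and when let go the slide slips back 0 to 7 mm to the last tooth and stays; it cannot be pushed back. With the lever up it springs home
- pointer (a point): tip of the red-tipped black pointer bar that is carried by the slide and runs 27 mm above the bench over the white scale at proof_loader y = -62 mm; 35 mm behind (+x) and 62 mm beside (-y) the middle of the red handle
- green_band: green band clipped on the white scale, 20 mm long along the slide (its x from -10 to +10 mm), flat, at the height of 23 mm; origin at the middle of the band, axes as proof_loader. Its place on the scale differs each time, 45 to 85 mm of draw. It does not obstruct anything
- hold_lever (a joint): hold lever angle, rad: 0 up (start), about 0.36 latched down; hinged at its back end (proof_loader x 50, y 84, z 62 mm), arm pointing to -x. It springs back up until about 0.26, then snaps down by itself and stays. About 5 N at the pad starts it
- lever_pad (a point): centre of the top face of the yellow round press pad, 38 mm across, on the free end of the hold lever, 150 mm from its hinge; about 97 mm above the bench when up, 44 mm when latched
- amber_bottle: amber glass bottle with a black cap, 48 mm across, 85 mm high, standing loose; origin at the centre of its underside
- beaker: empty glass beaker, 70 mm across, 85 mm high, standing loose; origin at the centre of its underside
- white_jar: white plastic jar, 60 mm across, 80 mm high, standing loose beside the proof-loader; origin at the centre of its underside

How it is judged:
By the outcome, as a careful person would: the job done as asked, in the order asked, and still so for the second after the job is handed in, with the robot touching nothing.
It also fails if it takes over 51 s, if anything falls off the work surface, if the arm or the gripper's body presses on something with over 40 N, if the wrist force passes 120 N, or if a joint passes its speed limit or range.

## Working session

There is one attempt and no reset: what is moved stays moved. The work goes in short steps, Python scripts to look and compute and a tool call to move; the robot and the scene stay as the last step left them, time stands still between calls to the robot, and variables do not carry over. Pictures are saved under pics/ and viewed, at most 10 in all, crops included, and the job is handed in when it is done.

Besides the shell and the picture viewer there is one more tool, called after "Emit:" as name(argument=value, ...) on one line, values as JSON. play_rows: Moves the arm, as the interface text tells. Its arguments: {"type":"object","properties":{"gripper":{"type":"array","items":{"type":"number"}},"delta_pos":{"type":"array","items":{"type":"array","items":{"type":"number"}}},"turn":{"type":"array","items":{"type":"array","items":{"type":"number"}}},"squeeze":{"type":"number"}},"required":["gripper","delta_pos","turn"]}

```bash
mkdir -p pics; cat > h.py <<'E'
import numpy as np, cv2
from rig import robot
def snap(n,f):
    c=robot.camera(n); cv2.imwrite(f'pics/{f}.png',c['color'][:,:,::-1]); np.savez(f'pics/{f}.npz',**c); return c
def load(f): return dict(np.load(f'pics/{f}.npz'))
def ray(c,u,v):
    f=210/np.tan(np.radians(float(c['vfov']))/2)
    d=c['R'].T@np.array([(u-c['cx'])/f,(v-c['cy'])/f,1]); return -c['R'].T@c['t'],d/np.linalg.norm(d)
def onz(c,u,v,z):
    o,d=ray(c,u,v); return o+d*(z-o[2])/d[2]
def tri(*obs):
    A=0;b=0
    for c,u,v in obs:
        o,d=ray(c,u,v);P=np.eye(3)-np.outer(d,d);A=A+P;b=b+P@o
    X=np.linalg.solve(A,b); return X,[round(1e3*np.linalg.norm((np.eye(3)-np.outer(d,d))@(X-o)),1) for o,d in [ray(*q) for q in obs]]
def proj(c,X):
    f=210/np.tan(np.radians(float(c['vfov']))/2); p=c['R']@X+c['t']; return f*p[0]/p[2]+c['cx'],f*p[1]/p[2]+c['cy']
E
python3 - <<'E'
from h import *
a=[snap(n,n+'0') for n in('scene','top','wrist')]
for c in a: print(c['vfov'],c['cx'],c['cy'],-c['R'].T@c['t'])
im=np.hstack([a[0]['color'],a[1]['color']])[:,:,::-1]
o=robot.get_obs();print(o['time'],o['position'],o['tool_rot'],o['ft_force'])
E
```

```text
52.11489469783478 277.68290261216555 207.1937188065014 [0.45644705 0.21156106 0.81158073]
43.71923796779229 279.0192872518887 204.29392019065028 [0.52994805 0.04939834 1.09001366]
64.99995612480723 278.30365892133557 208.71948698788898 [0.2010358  0.59778064 0.38373604]
0.15 [0.27193405 0.56211633 0.22177403] [ 2.23462488e-01  9.74712169e-01 -7.78202500e-04 -3.13157386e-04] [-0.21596987 -0.34722799  0.2552769 ]
```

View pics/scene0.png

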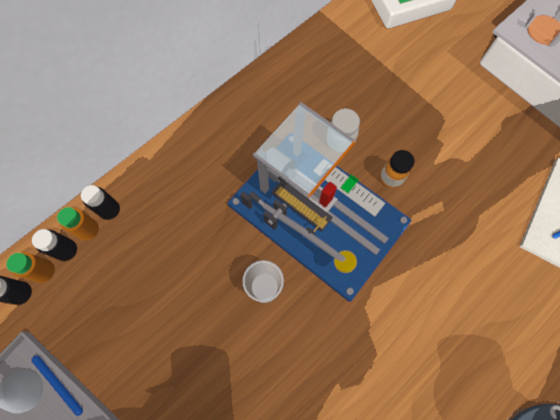

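View pics/top0.png

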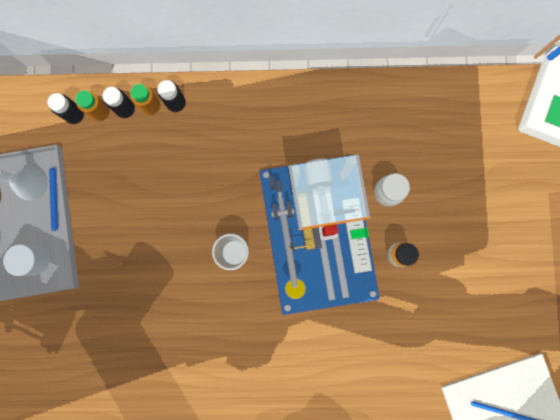

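Scene view: blue base with the yellow pad (345,262), red handle (328,195), green band (349,184) and orange shield edge (338,185). Top view: pad (295,289), handle (330,230), band (358,233), edge from (303,228) to (368,218), and base screws (266,175), (288,308), (374,294). The beaker stands at the pad side, the jar and bottle at the scale side.

```bash
python3 - <<'E'
from h import *
S,T=load('scene0'),load('top0')
def blobs(c,name,lo,hi,box):
    hsv=cv2.cvtColor(c['color'],cv2.COLOR_RGB2HSV); m=cv2.inRange(hsv,lo,hi)
    k=np.zeros_like(m);x0,y0,x1,y1=box;k[y0:y1,x0:x1]=m[y0:y1,x0:x1]
    n,_,st,ce=cv2.connectedComponentsWithStats(k)
    i=1+np.argsort(-st[1:,4])[:3]
    print(name,[(st[j].tolist(),ce[j].round(1).tolist()) for j in i]); return ce[i[0]],k
bs=(230,100,420,300);bt=(255,145,385,320)
r={}
for nm,lo,hi in(('yellow',(24,180,120),(33,255,255)),('green',(50,150,80),(75,255,255)),('red',(0,200,100),(5,255,255)),('red2',(172,180,80),(180,255,255)),('orange',(8,150,200),(20,255,255)),('blue',(100,150,60),(115,255,255))):
    for c,b,t in((S,bs,'S'),(T,bt,'T')):
        try: r[nm,t]=blobs(c,nm+t,lo,hi,b)
        except Exception as e: print(nm,t,e)
for nm in('yellow','green'):
    print(nm,tri((S,*r[nm,'S'][0]),(T,*r[nm,'T'][0])))
# base plate corners
cn,_=cv2.findContours(r['blue','T'][1],0,2); h=cv2.convexHull(np.vstack(cn)); print(cv2.minAreaRect(h))
for p in cv2.boxPoints(cv2.minAreaRect(h)): print(p,onz(T,*p,0.02).round(4))
a=cv2.resize(S['color'][95:305,225:425],None,fx=2.85,fy=2.85,interpolation=2)[:598,:400*2]
cv2.imwrite('pics/c1.png',np.hstack([cv2.resize(S['color'][130:300,270:420],(400,453)),cv2.resize(T['color'][150:320,255:405],(400,453))])[:,:,::-1])
E
```

```text
yellowS [([335, 251, 21, 21, 279], [346.1, 262.1])]
yellowT [([286, 280, 19, 18, 215], [295.1, 289.7])]
greenS [([341, 175, 17, 17, 150], [349.3, 183.1])]
greenT [([351, 228, 17, 11, 138], [359.0, 233.0])]
redS [([320, 183, 16, 23, 208], [327.4, 193.8])]
redT [([323, 225, 13, 10, 65], [329.3, 229.1])]
red2S [([324, 183, 5, 6, 6], [326.0, 185.5]), ([333, 192, 2, 4, 4], [333.5, 193.5]), ([335, 189, 1, 2, 2], [335.0, 189.5])]
red2T [([336, 226, 1, 3, 3], [336.0, 227.0])]
orangeS []
orange S index 0 is out of bounds for axis 0 with size 0
orangeT [([302, 219, 59, 10, 82], [327.9, 223.9]), ([362, 217, 8, 2, 12], [366.2, 217.7])]
blueS [([230, 172, 180, 128, 5933], [327.2, 238.2]), ([287, 207, 28, 22, 194], [298.1, 218.4]), ([322, 182, 5, 5, 14], [323.6, 183.9])]
blueT [([261, 170, 117, 144, 4366], [314.4, 267.5]), ([265, 167, 29, 41, 418], [283.1, 182.3]), ([288, 214, 16, 32, 277], [294.9, 231.3])]
yellow (array([0.4816532 , 0.03356579, 0.10057501]), [np.float64(0.5), np.float64(0.5)])
green (array([ 0.58898915, -0.09864897,  0.03327583]), [np.float64(0.2), np.float64(0.2)])
((318.93450927734375, 234.37405395507812), (144.72540283203125, 96.58085632324219), 80.96051788330078)
[259.87457 170.49722] [0.7225 0.1003 0.02  ]
[355.25592 155.3229 ] [ 0.7508 -0.0981  0.02  ]
[377.99445 298.2509 ] [ 0.4577 -0.1343  0.02  ]
[282.6131 313.4252] [0.4305 0.058  0.02  ]
```

View pics/c1.png

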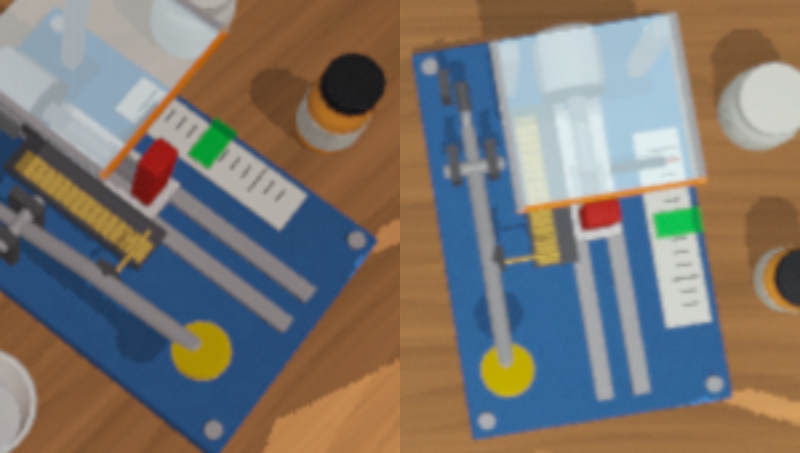

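The crop confirms the layout: lever and pad on the left, handle just in front of the orange edge, pointer tip under the shield near top pixel (357,210), and the band about 23 px in front of it.

```bash
python3 - <<'E'
from h import *
from scipy.spatial.transform import Rotation as Ro
S,T=load('scene0'),load('top0')
a,b=onz(T,302.5,228,.182),onz(T,369,217.2,.182);d=a-b;print('edge',a,b,'yaw',np.degrees(np.arctan2(-d[0],d[1])),'len',np.linalg.norm(d))
for n,c,p in(('nl',T,(288,308)),('nr',T,(373.5,294.3)),('fl',T,(266.3,175)),):print(n,onz(T,*p,.023))
nl,nr,fl=[onz(T,*p,.023) for p in((288,308),(373.5,294.3),(266.3,175))]
print('yaws',np.degrees(np.arctan2((fl-nl)[1],(fl-nl)[0])),np.degrees(np.arctan2(-(nl-nr)[0],(nl-nr)[1])))
# red handle top face: crop left -> scene px
top=lambda u,v:(270+u*150/400,130+v*170/453)
tt=lambda u,v:(255+(u-400)*150/400,150+v*170/453)
print('handle tri',tri((S,*top(160,155)),(T,*tt(599,207))))
print('ptr',onz(T,*tt(674,160),.027),'band',onz(T,359,233,.023))
print('edge mid tri',tri((S,*top(166,104)),(T,335.7,222.6)))
o=robot.get_obs();M=Ro.from_quat(o['tool_rot']).as_matrix();print(M.round(3))
print('beaker',onz(T,230,252,.085),'jar',onz(T,395,187,.08),'bot',onz(T,407,254,.085))
E
```

```text
edge [0.59080977 0.0197549  0.182     ] [ 0.607642   -0.09607708  0.182     ] yaw 8.268114497005607 len 0.11704858562653485
nl [0.44129884 0.04701019 0.023     ]
nr [ 0.46581762 -0.1250871   0.023     ]
fl [0.71230545 0.08697881 0.023     ]
yaws 8.389622345206673 8.10839046386067
handle tri (array([ 0.59317637, -0.03378555,  0.11526531]), [np.float64(2.0), np.float64(2.0)])
ptr [ 0.63592051 -0.09856051  0.027     ] band [ 0.58934449 -0.10011317  0.023     ]
edge mid tri (array([ 0.59973696, -0.03832721,  0.17807882]), [np.float64(0.2), np.float64(0.2)])
[[-0.9    0.436 -0.001]
 [ 0.436  0.9   -0.001]
 [ 0.    -0.002 -1.   ]]
beaker [0.55364318 0.15630467 0.085     ] jar [ 0.67438248 -0.16490778  0.08      ] bot [ 0.54435572 -0.1813811   0.085     ]
```

Emit:
play_rows(gripper=[1,1,1,1,1,1,1,1,1,1,1,1], delta_pos=[[-2,-2,0],[-6,-5.5,0],[-10,-9.2,0],[-14,-12.8,0],[-18,-16.5,0],[-22,-20.1,0],[-26,-23.8,0],[-30,-27.5,1],[-34,-31.1,2],[-38,-34.8,3],[-41,-37.5,4.5],[-41.9,-38.4,5]], turn=[[0,0,-0.05],[0,0,-0.12],[0,0,-0.2],[0,0,-0.28],[0,0,-0.36],[0,0,-0.44],[0,0,-0.5],[0,0,-0.55],[0,0,-0.58],[0,0,-0.596],[0,0,-0.596],[0,0,-0.596]], squeeze=20)

```text
time: 1.65
position: [0.4827, 0.0323, 0.1717]
tool_rot: [-0.071, 0.997, 0.0, -0.0]
ft_force: [-0.2, -0.0, 0.5]
grip_width: 0.0003
grip_force: 0.0
```

Emit:
play_rows(gripper=[1,1,1], delta_pos=[[0,0,0],[0,0,0],[0,0,0]], turn=[[0,0,0],[0,0,0],[0,0,0]])

```text
time: 2.02
position: [0.4817, 0.0356, 0.173]
tool_rot: [-0.074, 0.997, 0.0, 0.0]
ft_force: [0.0, 0.1, 0.1]
grip_width: 0.0006
grip_force: 0.0
```

```bash
python3 - <<'E'
from h import *
from scipy.spatial.transform import Rotation as Ro
o=robot.get_obs();print(o['time'],o['position'],o['q'],o['ft_force'],o['grip_width']);print(Ro.from_quat(o['tool_rot']).as_matrix().round(3))
E
```

```text
2.025 [0.48172805 0.03562071 0.17299352] [-1.58179526e-01  4.13149396e-01  1.83443930e+00  2.44306648e-04
  8.93610651e-01 -1.87628017e+00] [0.00645991 0.08925062 0.1097991 ] 0.0005770123260137737
[[-0.989 -0.147  0.   ]
 [-0.147  0.989  0.   ]
 [-0.     0.    -1.   ]]
```

Emit:
play_rows(gripper=[1,1,1,1,1,1,1,1,1,1,1,1], delta_pos=[[0,-0.2,3],[0,-0.2,6],[0,-0.2,7],[0,-0.2,7.7],[0,-0.2,8.4],[0,-0.2,9.1],[0,-0.2,9.8],[0,-0.2,10.5],[0,-0.2,11.2],[0,-0.2,11.7],[0,-0.2,12.1],[0,-0.2,12.3]], turn=[[0,0,0],[0,0,0],[0,0,0],[0,0,0],[0,0,0],[0,0,0],[0,0,0],[0,0,0],[0,0,0],[0,0,0],[0,0,0],[0,0,0]])

```text
time: 3.52
position: [0.4825, 0.0324, 0.0494]
tool_rot: [-0.073, 0.997, -0.0, 0.0]
ft_force: [1.0, -0.2, -0.3]
grip_width: 0.0004
grip_force: 0.0
```

Emit:
play_rows(gripper=[1,1,1], delta_pos=[[0,0,0.3],[0,0,0.5],[0,0,0.5]], turn=[[0,0,0],[0,0,0],[0,0,0]])

```text
time: 3.9
position: [0.4827, 0.0324, 0.045]
tool_rot: [-0.073, 0.997, -0.0, 0.0]
ft_force: [0.0, -0.7, 5.2]
grip_width: 0.0005
grip_force: 2.8
```

Emit:
play_rows(gripper=[1,1,1,1,1,0.5,-0.2,-0.2,-0.2,-0.2,-0.2,-0.2], delta_pos=[[0,0,-3],[0,0,-7],[0,0,-11],[0,-1,-13],[-0.5,-2.5,-13],[-1.5,-4,-13],[-2.5,-5.5,-13],[-3.5,-7,-12.5],[-4.5,-8.2,-12],[-5.4,-8.7,-11],[-5.4,-8.7,-10.9],[-5.4,-8.7,-10.9]], turn=[[0,0,0],[0,0,0],[0,-0.06,0],[0,-0.15,0],[0,-0.25,0],[0,-0.35,0],[0,-0.45,0],[0,-0.55,0],[0,-0.61,0],[0,-0.61,0],[0,-0.61,0],[0,-0.61,0]])

```text
time: 5.4
position: [0.5671, -0.033, 0.1851]
tool_rot: [-0.062, 0.961, 0.013, 0.269]
ft_force: [-0.6, 0.3, -0.1]
grip_width: 0.0517
grip_force: 0.0
```

```bash
python3 - <<'E'
from h import *
from scipy.spatial.transform import Rotation as Ro
o=robot.get_obs();print(o['time'],o['position'],o['q'],o['ft_force'],o['grip_width']);M=Ro.from_quat(o['tool_rot']).as_matrix();print(M.round(3))
G=np.array([.6062,-.0373,.0724]);print('to G in tool cm',M.T@(G-o['position'])*100)
w=snap('wrist','w1');s=snap('scene','s1');t=snap('top','t1')
cv2.imwrite('pics/c2.png',np.hstack([cv2.resize(w['color'],(400,300)),cv2.resize(t['color'][150:320,255:405],(400,453))[:300]])[:,:,::-1] if 0 else np.vstack([np.hstack([cv2.resize(w['color'],(400,300)),cv2.resize(s['color'][100:310,220:500],(400,300))]),np.hstack([cv2.resize(t['color'][150:320,240:466],(400,300)),np.zeros((300,400,3),np.uint8)])])[:,:,::-1])
E
```

```text
5.4 [ 0.56711216 -0.03304217  0.18512658] [-0.39582075  0.39577645  2.02928419  0.85229399  0.34224457 -2.85435359] [-0.60117223  0.26527869 -0.14075556] 0.05170680725866425
[[-0.848 -0.126  0.515]
 [-0.112  0.992  0.059]
 [-0.518 -0.008 -0.855]]
to G in tool cm [ 2.57003998 -0.82818752 11.62934631]
```

View pics/c2.png

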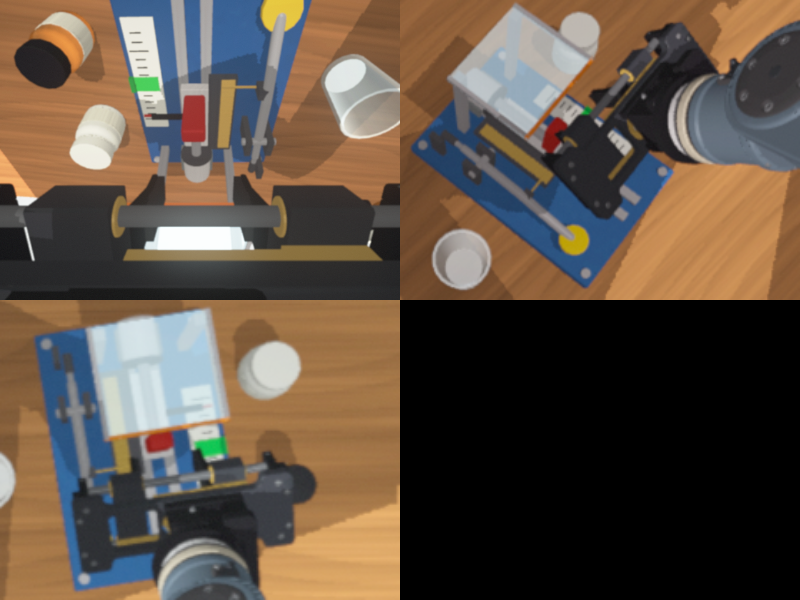

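The wrist and scene views show the lever down (pad at scene-crop (573,240), far lower than before), so it is latched. The handle is still at home. Joint 6 has come to its limit, so I back off and give the tool a half turn.

Emit:
play_rows(gripper=[-0.2,-0.2,-0.2,-0.2,-0.2,-0.2,-0.2,-0.2,-0.2,-0.2,-0.2,-0.2], delta_pos=[[0,0,-2],[0,0,-5],[0,0,-8],[0,0,-8],[0,0,-8],[0,0,-8],[0,0,-8],[0,0,-8],[0,0,-8],[0,0,-8],[0,0,-8],[0,0,-8]], turn=[[0,0,0.1],[0,0,0.25],[0,0,0.4],[0,0,0.58],[0,0,0.76],[0,0,0.94],[0,0,1.12],[0,0,1.3],[0,0,1.48],[0,0,1.57],[0,0,1.57],[0,0,1.57]])

```text
time: 7.05
position: [0.5261, -0.0383, 0.2542]
tool_rot: [0.636, 0.723, 0.199, 0.182]
ft_force: [-0.4, 0.4, -0.1]
grip_width: 0.0523
grip_force: 0.0
```

```bash
cat > st.py <<'E'
from h import *
from scipy.spatial.transform import Rotation as Ro
o=robot.get_obs();print(o['time'],o['position'],o['q'].round(3) if hasattr(o['q'],'round') else o['q'],o['ft_force'],o['grip_width']);M=Ro.from_quat(o['tool_rot']).as_matrix();print(M.round(3))
ex=np.array([.9897,.1435,0]);ey=np.array([-.1435,.9897,0])
def goal(lean):
    z=np.sin(lean)*ex-np.cos(lean)*np.array([0,0,1]); y=-ey; return np.c_[np.cross(y,z),y,z]
H=np.array([.5954,-.0389,.088])
for l in(.61,.70):
    D=goal(l);G=H+.019*D[:,2]
    for b in(0,.06,.1): P=G-b*D[:,2];print(l,b,'delta cm',(M.T@(P-o['position'])*100).round(2),'turn',Ro.from_matrix(M.T@D).as_rotvec().round(3))
E
python3 st.py
```

```text
7.05 [ 0.52606042 -0.03834236  0.2541789 ] [-0.453  0.209  2.039  0.617  0.501 -1.07 ] [-0.41677002  0.35405566 -0.08083805] 0.05226997541428757
[[-0.126  0.847  0.516]
 [ 0.992  0.112  0.058]
 [-0.009  0.519 -0.855]]
0.61 0 delta cm [-0.74 -2.64 19.67] turn [-0.037  0.064  1.56 ]
0.61 0.06 delta cm [-0.85 -3.02 13.69] turn [-0.037  0.064  1.56 ]
0.61 0.1 delta cm [-0.92 -3.28  9.7 ] turn [-0.037  0.064  1.56 ]
0.7 0 delta cm [-0.74 -2.47 19.65] turn [-0.107  0.135  1.558]
0.7 0.06 delta cm [-0.85 -3.39 13.73] turn [-0.107  0.135  1.558]
0.7 0.1 delta cm [-0.92 -4.    9.77] turn [-0.107  0.135  1.558]
```

Emit:
play_rows(gripper=[-0.2,-0.2,-0.2,-0.2,-0.2,-0.2,-0.2,-0.2,-0.2,-0.2,-0.2,-0.2], delta_pos=[[0,0,0],[0,0,0],[0,0,0],[0,0,0],[0,0,0],[0,0,0],[-0.2,-0.5,0],[-0.4,-1,2],[-0.6,-2,4],[-0.8,-3,7],[-0.9,-3.3,9],[-0.9,-3.3,9.7]], turn=[[0,0,0.15],[0,0,0.33],[0,0,0.51],[0,0,0.69],[0,0,0.87],[0,0,1.05],[0,0,1.23],[-0.02,0.03,1.41],[-0.037,0.064,1.56],[-0.037,0.064,1.56],[-0.037,0.064,1.56],[-0.037,0.064,1.56]])

```text
time: 8.55
position: [0.5494, -0.0456, 0.1527]
tool_rot: [0.952, 0.068, 0.299, -0.022]
ft_force: [0.1, 1.7, -0.0]
grip_width: 0.0522
grip_force: 0.0
```

Emit:
play_rows(gripper=[-0.2,-0.2], delta_pos=[[0,0,0],[0,0,0]], turn=[[0,0,0],[0,0,0]])

```text
time: 8.8
position: [0.5495, -0.0455, 0.1545]
tool_rot: [0.951, 0.068, 0.3, -0.021]
ft_force: [0.1, 0.6, -0.3]
grip_width: 0.0521
grip_force: 0.0
```

```bash
python3 st.py
```

```text
8.8 [ 0.54953496 -0.04550215  0.15453166] [-0.479  0.465  2.139  1.514  0.341 -0.472] [ 0.09364268  0.58123977 -0.34262196] 0.05213307812841626
[[ 0.811  0.143  0.568]
 [ 0.117 -0.99   0.082]
 [ 0.573  0.    -0.819]]
0.61 0 delta cm [-0.02 -0.   10.01] turn [ 0.001 -0.001 -0.   ]
0.61 0.06 delta cm [-0.02  0.    4.01] turn [ 0.001 -0.001 -0.   ]
0.61 0.1 delta cm [-0.01  0.    0.01] turn [ 0.001 -0.001 -0.   ]
0.7 0 delta cm [ 0.15 -0.   10.  ] turn [ 0.001  0.089 -0.   ]
0.7 0.06 delta cm [-0.38  0.    4.02] turn [ 0.001  0.089 -0.   ]
0.7 0.1 delta cm [-0.74  0.01  0.04] turn [ 0.001  0.089 -0.   ]
```

```bash
python3 - <<'E'
from h import *
w=snap('wrist','w2'); H=np.array([.5954,-.0389,.088])
ex=np.array([.9897,.1435,0]);ey=np.array([-.1435,.9897,0])
im=w['color'].copy()
for z in(.05,.106):
  for a in(-9,9):
    for b in(-13,13):
      X=H+ex*a/1e3+ey*b/1e3;X[2]=z;p=proj(w,X);print(z,a,b,np.round(p,1));cv2.circle(im,tuple(int(round(q)) for q in p),2,(0,255,255),-1)
hsv=cv2.cvtColor(w['color'],cv2.COLOR_RGB2HSV);m=cv2.inRange(hsv,(0,150,60),(6,255,255))|cv2.inRange(hsv,(174,150,60),(180,255,255))
n,_,st,ce=cv2.connectedComponentsWithStats(m);print(st[1:][st[1:,4]>20])
cv2.imwrite('pics/w2m.png',im[:,:,::-1])
E
```

```text
0.05 -9 -13 [294.7 239.3]
0.05 -9 13 [265.  239.4]
0.05 9 -13 [294.3 219.6]
0.05 9 13 [265.2 219.6]
0.106 -9 -13 [298.3 221.6]
0.106 -9 13 [261.9 221.7]
0.106 9 -13 [297.8 197.9]
0.106 9 13 [262.2 198. ]
[[ 257  203   34   39 1193]]
```

View pics/w2m.png

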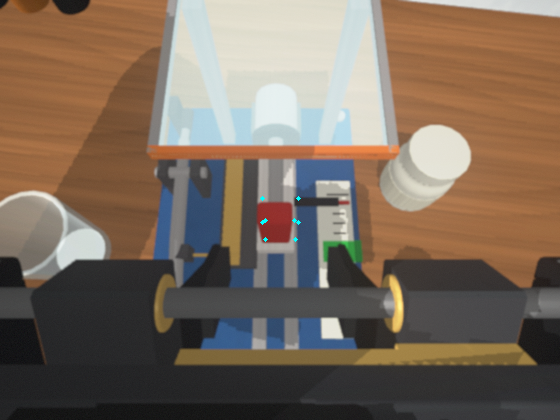

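The wrist view shows the handle top about 4 mm further to +y and 3 mm further to -x than I had predicted. The pointer tip is at (347,202) and the band at (342,251).

Emit:
play_rows(gripper=[-0.2,-0.2,-0.2,-0.2,-0.2,-0.2,-0.2,-0.2,-0.2], delta_pos=[[-0.2,-0.3,1],[-0.25,-0.35,2.5],[-0.25,-0.35,4],[-0.25,-0.35,5.5],[-0.25,-0.35,7],[-0.25,-0.35,8.3],[-0.25,-0.35,9.3],[-0.25,-0.35,9.8],[-0.25,-0.35,9.8]], turn=[[0,0,0],[0,0,0],[0,0,0],[0,0,0],[0,0,0],[0,0,0],[0,0,0],[0,0,0],[0,0,0]])

```text
time: 9.98
position: [0.6026, -0.0342, 0.0725]
tool_rot: [0.951, 0.068, 0.3, -0.022]
ft_force: [0.2, 0.0, -0.1]
grip_width: 0.0522
grip_force: 0.0
```

Emit:
play_rows(gripper=[0.6,0.6,0.6,0.6,0.6], delta_pos=[[0,0,0],[0,0,0],[0,0,0],[0,0,0],[0,0,0]], turn=[[0,0,0],[0,0,0],[0,0,0],[0,0,0],[0,0,0]], squeeze=40)

```text
time: 10.6
position: [0.6027, -0.035, 0.0727]
tool_rot: [0.951, 0.067, 0.3, -0.021]
ft_force: [-0.6, -2.4, 1.4]
grip_width: 0.0258
grip_force: 40.0
```

```bash
python3 - <<'E'
from h import *
w=load('w2');T=load('top0')
p,b=onz(w,348,202,.027),onz(w,342,251,.023)
ex=np.array([.9897,.1435,0]);print(p,b,'draw',(p-b)@ex)
E
python3 st.py | head -4
```

```text
[ 0.63838163 -0.10059544  0.027     ] [ 0.58983506 -0.09939449  0.023     ] draw 0.04787420323214431
10.6 [ 0.60272062 -0.03496172  0.07269443] [-0.397  0.688  2.058  2.012  0.331 -0.918] [-0.63525504 -2.35321435  1.35286102] 0.025842241814751116
[[ 0.811  0.141  0.568]
 [ 0.116 -0.99   0.081]
 [ 0.573  0.    -0.819]]
```

Emit:
play_rows(gripper=[0.6,0.6,0.6,0.6,0.6,0.6,0.6,0.6,0.6,0.6], delta_pos=[[-0.33,0,-0.23],[-0.74,0,-0.51],[-1.15,0,-0.8],[-1.56,0,-1.09],[-1.97,0,-1.37],[-2.38,0,-1.66],[-2.79,0,-1.95],[-3.11,0,-2.18],[-3.11,0,-2.18],[-3.11,0,-2.18]], turn=[[0,0,0],[0,0,0],[0,0,0],[0,0,0],[0,0,0],[0,0,0],[0,0,0],[0,0,0],[0,0,0],[0,0,0]])

```text
time: 11.85
position: [0.567, -0.0401, 0.0728]
tool_rot: [0.951, 0.068, 0.301, -0.022]
ft_force: [6.4, -0.3, -4.5]
grip_width: 0.0255
grip_force: 40.0
```

```bash
python3 st.py | head -4; python3 - <<'E'
from h import *
w=snap('wrist','w3');s=snap('scene','s3');t=snap('top','t3')
cv2.imwrite('pics/c3.png',np.hstack([cv2.resize(w['color'][150:300,280:430],(400,400),interpolation=2),cv2.resize(s['color'][150:250,300:400],(400,400),interpolation=2)])[:,:,::-1])
E
```

```text
11.85 [ 0.56700464 -0.04008579  0.07277371] [-0.447  0.683  2.147  2.141  0.39  -1.107] [ 6.39865188 -0.33711359 -4.52108769] 0.02552265031807547
[[ 0.809  0.142  0.57 ]
 [ 0.116 -0.99   0.082]
 [ 0.576 -0.    -0.817]]
```

View pics/c3.png

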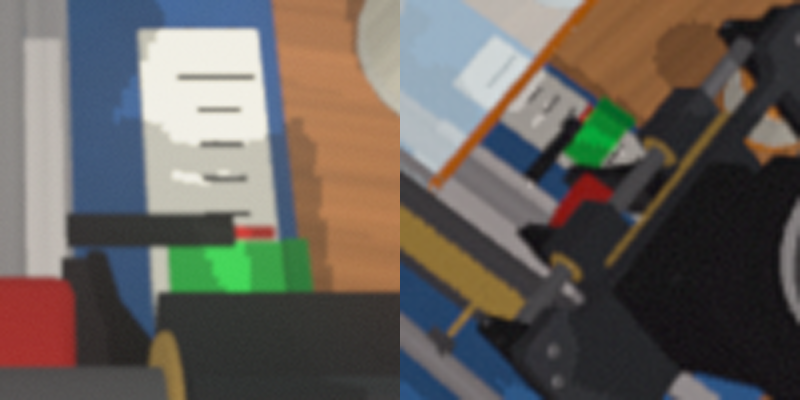

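```bash
python3 - <<'E'
from h import *
w,s,s0=load('w3'),load('s3'),load('scene0')
ex=np.array([.9897,.1435,0])
p=onz(w,375.6,237,.027);e=onz(w,280+275*.375,150+239*.375,.023);p2=onz(s,346.3,178.8,.027)
bs=onz(s0,349.3,183.1,.023); b=np.array([.5896,-.0998,.023])
print(p,e,p2,bs,'remaining via w edge',(p-e)@ex*1e3+10,'w abs',(p-b)@ex*1e3,'scene',(p2-bs)@ex*1e3)
E
```

```text
[ 0.60170431 -0.10220767  0.027     ] [ 0.60167483 -0.10861394  0.023     ] [ 0.60064049 -0.10332577  0.027     ] [ 0.59096447 -0.10274457  0.023     ] remaining via w edge 10.94847506164095 w abs 11.634133598796808 scene 9.492960747340371
```

The tip is right at the band's rear edge (wrist crop (255,232)), which leaves about 11 mm to the band centre. I pull about 14 mm more to allow for slip-back.

Emit:
play_rows(gripper=[0.6,0.6,0.6,0.6,0.6,0.6,0.6], delta_pos=[[-0.25,0,-0.17],[-0.5,0,-0.35],[-0.75,0,-0.52],[-1.0,0,-0.7],[-1.15,0,-0.8],[-1.15,0,-0.8],[-1.15,0,-0.8]], turn=[[0,0,0],[0,0,0],[0,0,0],[0,0,0],[0,0,0],[0,0,0],[0,0,0]])

```text
time: 12.88
position: [0.5535, -0.042, 0.0728]
tool_rot: [0.951, 0.068, 0.302, -0.022]
ft_force: [6.9, -0.2, -4.9]
grip_width: 0.0254
grip_force: 40.0
```

```bash
python3 st.py | head -4; python3 - <<'E'
from h import *
w=snap('wrist','w4');s=snap('scene','s4')
cv2.imwrite('pics/c4.png',np.hstack([cv2.resize(w['color'][150:300,280:430],(400,400),interpolation=2),cv2.resize(s['color'][150:250,300:400],(400,400),interpolation=2)])[:,:,::-1])
E
```

```text
12.875 [ 0.55345874 -0.04204043  0.07275091] [-0.468  0.683  2.181  2.179  0.415 -1.17 ] [ 6.85752579 -0.23729062 -4.9280907 ] 0.025445793955990104
[[ 0.809  0.143  0.571]
 [ 0.117 -0.99   0.082]
 [ 0.576  0.    -0.817]]
```

View pics/c4.png

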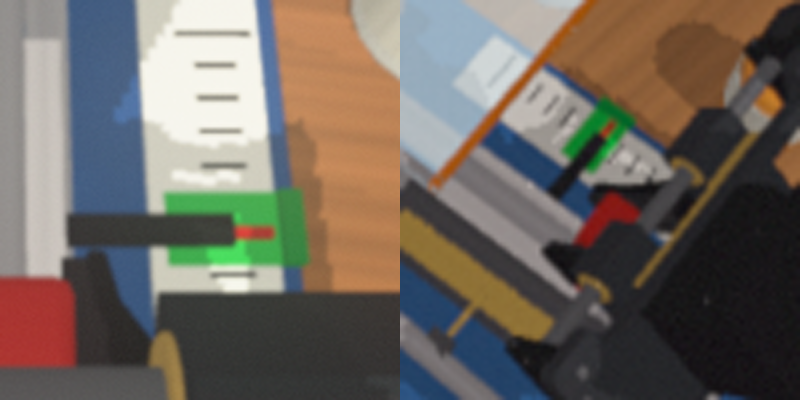

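The tip at crop (255,232) lies inside the green band (rows 192–265), about 1–2 mm past its middle. Releasing now and lifting straight up.

Emit:
play_rows(gripper=[-0.2,-0.2,-0.2,-0.2], delta_pos=[[0,0,0],[0,0,0],[0,0,0],[0,0,0]], turn=[[0,0,0],[0,0,0],[0,0,0],[0,0,0]])

```text
time: 13.48
position: [0.5509, -0.0415, 0.0725]
tool_rot: [0.951, 0.068, 0.3, -0.022]
ft_force: [-1.0, 0.8, -1.1]
grip_width: 0.0507
grip_force: 0.0
```

Emit:
play_rows(gripper=[-0.2,-0.2,-0.2,-0.2,-0.2,-0.2,-0.2,-0.2,-0.2,-0.2], delta_pos=[[0.3,0,-0.4],[0.9,0,-1.2],[1.5,0,-2.1],[2.3,0,-3.3],[3.1,0,-4.4],[3.9,0,-5.5],[4.7,0,-6.6],[5.4,0,-7.7],[5.8,0,-8.2],[5.8,0,-8.2]], turn=[[0,0,0],[0,0,0],[0,0,0],[0,0,0],[0,0,0],[0,0,0],[0,0,0],[0,0,0],[0,0,0],[0,0,0]])

```text
time: 14.72
position: [0.5518, -0.0417, 0.1738]
tool_rot: [0.951, 0.068, 0.3, -0.021]
ft_force: [0.0, -0.6, -1.3]
grip_width: 0.0524
grip_force: 0.0
```

```bash
python3 st.py | head -4; python3 - <<'E'
from h import *
w=snap('wrist','w5');s=snap('scene','s5')
cv2.imwrite('pics/c5.png',np.hstack([cv2.resize(w['color'],(400,300)),cv2.resize(s['color'][150:250,300:400],(300,300),interpolation=2)])[:,:,::-1])
E
```

```text
14.725 [ 0.55178078 -0.04168946  0.17383842] [-0.467  0.419  2.119  1.343  0.344 -0.279] [ 0.03178844 -0.63605071 -1.28431394] 0.05243973596829893
[[ 0.81   0.143  0.569]
 [ 0.117 -0.99   0.081]
 [ 0.574  0.001 -0.819]]
```

View pics/c5.png

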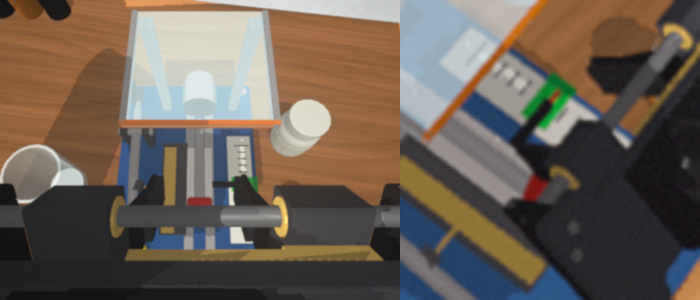

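```bash
python3 - <<'E'
from h import *
s=load('s5');ex=np.array([.9897,.1435,0])
im=s['color'].astype(int);m=((im[...,0]>im[...,1]+15)&(im[...,0]>im[...,2]+40));m[:,:340]=0;m[:,360:]=0;m[:172]=0;m[194:]=0
hsv=cv2.cvtColor(s['color'],cv2.COLOR_RGB2HSV);g=cv2.inRange(hsv,(50,150,60),(75,255,255));g[:,:338]=0;g[:,362:]=0
g2=cv2.dilate(cv2.erode(cv2.dilate(g,np.ones((3,3))),np.ones((3,3))),np.ones((2,2)));v,u=np.nonzero(m&(g2>0));print(list(zip(u,v)))
v,u=np.nonzero(m);V,U=np.nonzero(g)
G=np.array([onz(s,a,b,.023)@ex for a,b in zip(U,V)]);print('band',np.percentile(G,[1,99]))
for t in((351,182.3),):print('tip',onz(s,*t,.027)@ex)
E
```

```text
[(np.int64(352), np.int64(180)), (np.int64(351), np.int64(181)), (np.int64(352), np.int64(181)), (np.int64(350), np.int64(182)), (np.int64(351), np.int64(182)), (np.int64(350), np.int64(183))]
band [0.56145837 0.57918337]
tip 0.5680897063914252
```

The pointer tip is 2 mm from the band centre and holding, and the robot is clear of everything.

```bash
python3 -c "
from rig import robot;print(robot.hand_in())"
```

```text
the job is handed in; nothing more can be done
None
```

I handed the job in at about 15 s with the lever latched down and the ratchet holding the pointer about 2 mm from the middle of the green band; joint 6 briefly read -2.854 against its -2.85 limit, which may count as passing its range.

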